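# Unstack the tins on the bathroom sill

### The arm

A 7-joint arm with a two-finger parallel gripper is mounted at the origin on the work surface. World frame = base frame: x ahead of the robot, y to its left, z up, the work surface at z = 0. Lengths are in mm, angles in rad, forces in N, time in s.
With the tool pointing down it reaches from about 400 to 875 mm from the base axis. Payload 4.4 kg.
Tool frame: the origin (TCP) lies midway between the tips of the shut fingers; the grasp point (between the pads) lies 19 mm behind it (ctrl.pinch_z is the distance from the TCP to the grasp point, in mm); z points along the fingers, y is the line along which they close (so a half turn about z gives the same grasp; the last joint's range is limited). The gripper opens to 85 mm and grips with 20 to 120 N. Pads are 22 mm wide; open, the fingers measure 114 mm over their backs; the gripper's body (76 mm by 85 mm) begins 54 mm behind the grasp point. The pads swing forward as they close: fully open they stand 13 mm farther back than shut.
Start: joints at [-1.183, 0.628, 0.038, 1.517, -0.027, 0.996, -0.02], TCP at [284.929, 584.237, 231.313] pointing down, gripper open.
Joint ranges: [-3.06, 3.06], [-0.37, 2.12], [-1.25, 1.32], [0.18, 2.47], [-1.1, 4.24], [0.23, 1.98], [-2.94, 2.94]. Speed limits (rad/s): [2.57, 2.57, 3.14, 3.14, 3.14, 3.14, 3.14].

### API

Orientations are given as [roll, pitch, yaw] about the fixed x, y, z axes, in that order (R = Rz(yaw) Ry(pitch) Rx(roll)).
In Python, from cell import read_state, cams, order, ctrl gives the robot as it stands.
- The arm moves only by the tool move_arm, never from a script. Its argument "targets" is text: rows parted by semicolons, each of 7 numbers parted by spaces: the gripper's target within -1 to 1 (fully open at 1, half-way at 0, shut at -1), then the shift along the tool's x, y, z in cm, then the turn, a rotation vector about the tool's x, y, z in degrees. A call has 1 to 5 rows; each row shifts and turns the commanded pose from where the row before left it, along the tool's axes as they then stand; what a row does not reach is not made up. A row lasts 1/12 s, in which the tool goes at most 41.7 mm and 7.16 degrees, less where a joint would pass 70% of its speed; a pose out of reach is approached as far as the arm can. A call with a gripper value outside its range is refused whole. The fingers move at their own pace and stop on an object; the grip force is fixed at half the most. Time passes only in rows, so rows that do not move let the fingers close. It gives the time, the measured TCP pose, the force, the opening and the grip force at its end, in the units of the state.
- read_state(): the state, without advancing time (a new reading comes with each control period).
- cams.get_image(name): name is "scene" or "top" or "wrist"; returns a dict with "color" (384x512x3 uint8, red, green, blue), "fovy" (degrees; the focal length in pixels is half the picture's height over the tangent of half this angle, whatever the lens; pixels are square), "cx", "cy" (the principal point, pixels), "rvec" (rotation vector, rad) and "tvec" (3), from world to camera coordinates, as OpenCV has them. Camera axes: x right, y down, z forward; pixel columns grow to the right and rows downward; lengths in mm; the calibration is good to about 2 mm. A picture is of the moment at which its call begins. There is no depth.
- order.finish_job(): hands the job in; it is judged then, once.
The state is a dict: "clock": time; "qpos": joint angles; "qd": joint speeds; "tau": joint torques, N m; "eef_pos": TCP position; "tool_rot": TCP orientation; "force": force on the tool from outside, world axes, zero at the start; "torque": the same for the moment, N m; "width": finger opening in mm; "gripper_force": force on a finger pad.
Only numpy, scipy, OpenCV 4.12 (cv2) and the standard library are available. Lean on these libraries where they do the work, as an engineer would, in place of code of your own. Each camera call takes 0.05 s, during which the arm holds its last target. There are 200 camera calls.

### The job

Take the stack on the window sill apart from the top down, one piece at a time: set the soap in the middle of the slatted soap rest, then the small, the medium and the large tin each in the middle of the cork round of its own size rank (smallest tin on the smallest round, and so on). Have each piece standing on its place before you take the next; set them down upright, do not drop or topple them, and leave the glass jar and the nail brush where they are.

Things in the scene. Friction and masses are not known exactly. Their poses are not given: they have to be found in the camera images.
- soap: hard round soap bar, cream, upright cylinder 30 mm in diameter, 28 mm high, about 40 g; origin at the centre of its underside, z up. Loose. At the start it stands on top of the small tin, underside 108 mm above the sill
- tin_small: smallest of three closed round aluminium tins: plain upright cylinder 38 mm in diameter, 32 mm high, flat top, about 50 g; origin at the centre of its underside, z up. Loose. At the start it stands on the medium tin, underside 76 mm above the sill
- tin_medium: middle of three closed round aluminium tins: plain upright cylinder 50 mm in diameter, 36 mm high, flat top, about 70 g; origin at the centre of its underside, z up. Loose. At the start it stands on the large tin, underside 40 mm above the sill
- tin_large: largest of three closed round aluminium tins: plain upright cylinder 64 mm in diameter, 40 mm high, flat top, about 90 g; origin at the centre of its underside, z up. Loose. At the start it is the foot of the stack and stands on the sill; the stacked things are centred on one another to a few mm
- soap_rest: square slatted wooden soap rest, 68 x 68 mm, 12 mm high, flat on top, fixed to the sill, the place of the soap; origin at the centre of its underside (on the sill), so its upper face is 12 mm above the origin
- round_small: smallest of three flat cork rounds, 58 mm in diameter, 6 mm thick, fixed to the sill, the place of the small tin; origin at the centre of its underside (on the sill), so its upper face is 6 mm above the origin
- round_medium: middle of three flat cork rounds, 77 mm in diameter, 6 mm thick, fixed to the sill, the place of the medium tin; origin at the centre of its underside (on the sill), so its upper face is 6 mm above the origin
- round_large: largest of three flat cork rounds, 96 mm in diameter, 6 mm thick, fixed to the sill, the place of the large tin; origin at the centre of its underside (on the sill), so its upper face is 6 mm above the origin
- jar: glass apothecary jar with a flip-top lid, 58 mm in diameter (66 mm over the wire clasp), 88 mm high, loose, not part of the job; origin at the centre of its underside
- nail_brush: wooden nail brush lying bristles down, 92 x 40 mm (long side along its x), 32 mm high, loose, not part of the job; origin at the centre of its underside
Things that resemble listed ones, but are neither listed nor needed, are in the scene too. What is shaped like the round_small but red or turquoise is not meant.

How it is judged (in metres and radians):
On the way, in this order (a step that is already met when the one before it is completed fails the run):
1. the soap stands upright on the wooden soap rest, released (horizontal distance between soap and soap_rest below 0.012 m and z of soap in the frame of soap_rest between 0.008 and 0.016 m and angle between soap's own z axis and vertical below 0.1 rad and linear speed of soap below 0.02 m/s and angular speed of soap below 0.2 rad/s and contact force between the fingers and soap below 0.1 N), for 0.2 s.
2. the small tin stands upright on the small cork round, released (horizontal distance between tin_small and round_small below 0.012 m and z of tin_small in the frame of round_small between 0.002 and 0.01 m and angle between tin_small's own z axis and vertical below 0.1 rad and linear speed of tin_small below 0.02 m/s and angular speed of tin_small below 0.2 rad/s and contact force between the fingers and tin_small below 0.1 N), for 0.2 s.
3. the medium tin stands upright on the medium cork round, released (horizontal distance between tin_medium and round_medium below 0.012 m and z of tin_medium in the frame of round_medium between 0.002 and 0.01 m and angle between tin_medium's own z axis and vertical below 0.1 rad and linear speed of tin_medium below 0.02 m/s and angular speed of tin_medium below 0.2 rad/s and contact force between the fingers and tin_medium below 0.1 N), for 0.2 s.
4. the large tin stands upright on the large cork round, released (horizontal distance between tin_large and round_large below 0.012 m and z of tin_large in the frame of round_large between 0.002 and 0.01 m and angle between tin_large's own z axis and vertical below 0.1 rad and linear speed of tin_large below 0.02 m/s and angular speed of tin_large below 0.2 rad/s and contact force between the fingers and tin_large below 0.1 N), for 0.2 s.
At the end, for the whole second after the job is handed in: The soap on its rest and each tin on the cork round of its rank, centres within 12 mm, undersides within 4 mm of the place's upper face, upright within 0.1 rad, released and at rest; jar and nail brush upright and within 20 mm of where they were (all of step 1 and all of step 2 and all of step 3 and all of step 4 and distance of each of jar, nail_brush from where it was at the start of the episode below 0.02 m and angle between each of jar, nail_brush's own z axis and vertical below 0.1 rad); the robot touches nothing.
It fails at once if the glass jar or the nail brush is pushed more than 20 mm away or tipped (distance of any of jar, nail_brush from where it was at the start of the episode above 0.02 m or angle between any of jar, nail_brush's own z axis and vertical above 0.3 rad).
It fails at once if a piece is carried off (more than 40 mm) while the piece that stood on it is not yet down on its place ((distance of tin_small from where it was at the start of the episode above 0.04 m and not (horizontal distance between soap and soap_rest below 0.03 m and z of soap in the frame of soap_rest below 0.027 m)) or (distance of tin_medium from where it was at the start of the episode above 0.04 m and not (horizontal distance between tin_small and round_small below 0.03 m and z of tin_small in the frame of round_small below 0.021 m)) or (distance of tin_large from where it was at the start of the episode above 0.04 m and not (horizontal distance between tin_medium and round_medium below 0.03 m and z of tin_medium in the frame of round_medium below 0.021 m))).
It fails at once if a piece is let go more than 20 mm above its place ((z of soap in the frame of soap_rest above 0.032 m and horizontal distance between soap and soap_rest below 0.05 m and contact force between the fingers and soap below 0.02 N) or (z of tin_small in the frame of round_small above 0.026 m and horizontal distance between tin_small and round_small below 0.05 m and contact force between the fingers and tin_small below 0.02 N) or (z of tin_medium in the frame of round_medium above 0.026 m and horizontal distance between tin_medium and round_medium below 0.05 m and contact force between the fingers and tin_medium below 0.02 N) or (z of tin_large in the frame of round_large above 0.026 m and horizontal distance between tin_large and round_large below 0.05 m and contact force between the fingers and tin_large below 0.02 N)).
It fails at once if the soap or a tin topples (angle between any of soap, tin_small, tin_medium, tin_large's own z axis and vertical above 0.6 rad).
It also fails if it takes over 115 s, if anything falls off the work surface, if the arm or the gripper's body presses on something with over 40 N, if the wrist force passes 120 N, or if a joint passes its speed limit or range.

## Working session

There is one attempt and no reset: what is moved stays moved. The work goes in short steps, Python scripts to look and compute and a tool call to move; the robot and the scene stay as the last step left them, time stands still between calls to the robot, and variables do not carry over. Pictures are saved under pics/ and viewed, at most 17 in all, crops included, and the job is handed in when it is done.

Besides the shell and the picture viewer there is one more tool, called after ">>>" by a JSON object that holds its "api" and its "payload", one argument or row to a line. move_arm: Moves the arm, as the interface text tells. Its arguments: {"type":"object","properties":{"targets":{"type":"string"}},"required":["targets"]}

```bash
mkdir -p pics; ls
python3 - <<'E'
from cell import read_state, cams, order, ctrl
import cv2
s=read_state(); print(s, ctrl.pinch_z)
for n in ("scene","top"):
    d=cams.get_image(n); print(n,d["fovy"],d["cx"],d["cy"],d["rvec"],d["tvec"], [k for k in d])
    cv2.imwrite(f"pics/{n}0.png",cv2.resize(d["color"][:,:,::-1],(800,600),interpolation=cv2.INTER_CUBIC))
E
```

```text
pics
{'clock': 0.0, 'qpos': array([-1.18279698,  0.62939759,  0.03841474,  1.51835668, -0.02698156,
        0.99627141, -0.02001338]), 'qd': array([-6.40753962e-05,  2.18726442e-03,  4.18910047e-04,  8.42345774e-04,
        1.23822626e-03,  5.96579017e-04, -6.11734081e-04]), 'tau': array([ 1.52131938e-04, -5.63398933e+01,  1.22608982e+00, -1.93442023e+01,
        1.09244479e-02,  1.05019144e-02,  1.67052224e-05]), 'eef_pos': array([284.64393606, 583.67651511, 230.35884964]), 'tool_rot': array([-3.13967715e+00,  2.70991540e-05,  2.68781226e+00]), 'force': array([ 0.10621981,  0.62784447, -0.39812734]), 'torque': array([-0.04409702, -0.04102276, -0.02912848]), 'gripper_force': 0.0, 'width': 85.15366052699149} 18.700000000000003
scene 55.90607510994738 252.71348903574884 185.2593225514467 [ 1.92824473  1.38201592 -0.64741621] [-181.6513712  -277.01338629 1367.87752718] ['color', 'fovy', 'cx', 'cy', 'rvec', 'tvec']
top 54.773623528834214 248.07788491818837 193.144843120614 [ 2.21106579 -2.17757148  0.12232163] [  5.28789461 564.63649834 794.93070675] ['color', 'fovy', 'cx', 'cy', 'rvec', 'tvec']
```

View pics/scene0.png

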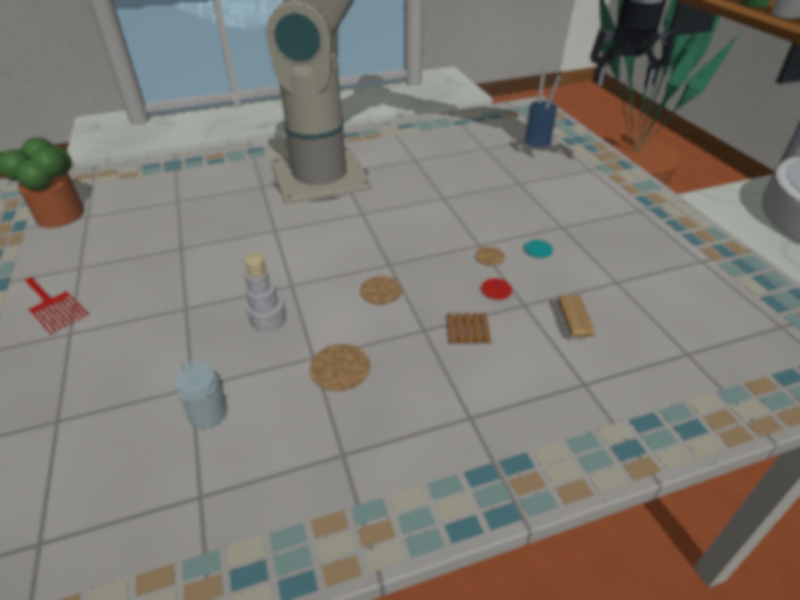

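View pics/top0.png

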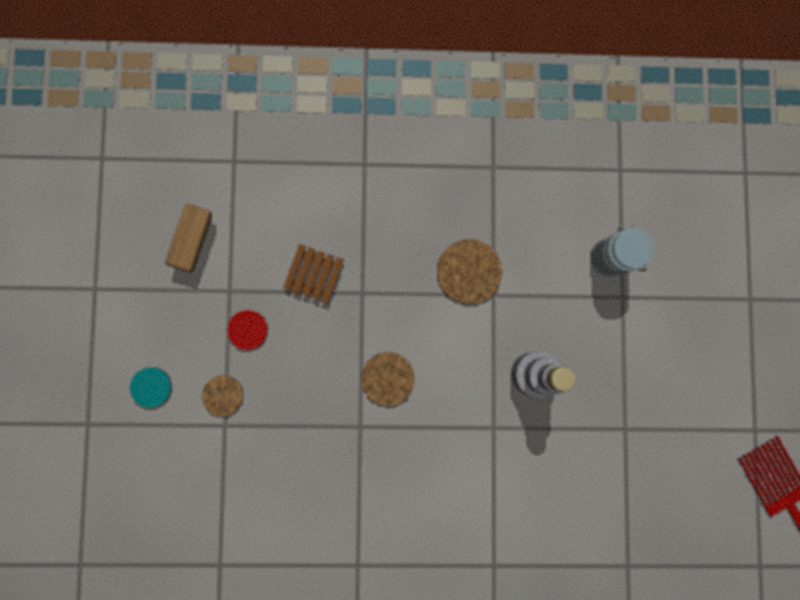

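```bash
cat > h.py <<'E'
import numpy as np, cv2
from cell import read_state, cams, order, ctrl
def K(d):
    f=192/np.tan(np.radians(d["fovy"])/2); return np.array([[f,0,d["cx"]],[0,f,d["cy"]],[0,0,1.]])
def back(d,u,v,z):
    R=cv2.Rodrigues(np.array(d["rvec"]))[0]; c=-R.T@np.array(d["tvec"])
    r=R.T@np.linalg.solve(K(d),[u,v,1]); return c+r*(z-c[2])/r[2]
def proj(d,p): return cv2.projectPoints(np.array([p],float),np.array(d["rvec"]),np.array(d["tvec"]),K(d),None)[0].ravel()
def save(d,name,s=1.5625,box=(0,0,512,384)):
    x0,y0,x1,y1=box; cv2.imwrite("pics/"+name,cv2.resize(d["color"][y0:y1,x0:x1,::-1],None,fx=s,fy=s,interpolation=cv2.INTER_CUBIC))
E
python3 - <<'E'
from h import *
np.set_printoptions(precision=1,suppress=True)
t=cams.get_image("top"); s=cams.get_image("scene"); k=1.5625
for n,a,b,z in [("soap",(562,379),(256,258),136),("jar",(630,249),(196,372),88),("rest",(315,274),(468,328),12),("rs",(222,396),(490,256),6),("rm",(388,379),(381,290),6),("rl",(470,272),(340,367),6),("brush",(192,227),(573,305),32),("red",(248,330),(496,289),6),("fork",(770,475),(60,312),0)]:
    print(n,back(t,a[0]/k,a[1]/k,z),back(s,b[0]/k,b[1]/k,z))
R=cv2.Rodrigues(np.array(t["rvec"]))[0];print(-R.T@t["tvec"])
w=cams.get_image("wrist"); print(w["fovy"],w["rvec"],w["tvec"]); R=cv2.Rodrigues(np.array(w["rvec"]))[0];print(-R.T@w["tvec"],R)
save(t,"crop1.png",2.9,(90,140,366,280))
E
```

```text
soap [ 464.7 -195.8  136. ] [ 467.4 -194.7  136. ]
jar [ 634.7 -304.7   88. ] [ 634.7 -308.5   88. ]
rest [603.5 118.1  12. ] [609.8 117.7  12. ]
rs [428.7 245.1   6. ] [435.1 242.9   6. ]
rm [455.4  11.3   6. ] [462.  11.   6.]
rl [ 611.3 -105.8    6. ] [ 618.5 -105.8    6. ]
brush [664.  288.8  32. ] [635.4 298.5  32. ]
red [522.2 211.8   6. ] [528.5 210.    6. ]
fork [ 324.2 -543.4    0. ] [ 324.1 -545.6    0. ]
[498.1  38.2 837.4]
61.517331149695245 [-2.5 -1.5 -0.2] [-649.8  -37.4  378.3]
[221.3 615.1 373.3] [[ 0.4  0.9 -0. ]
 [ 0.9 -0.4  0.3]
 [ 0.3 -0.1 -1. ]]
```

View pics/crop1.png

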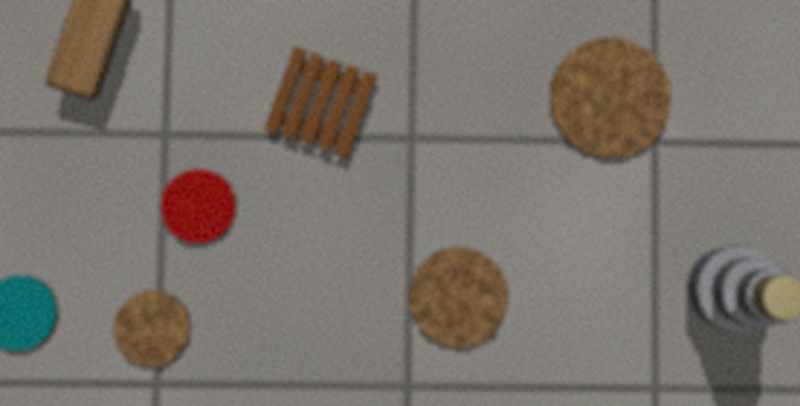

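The crop shows the three plain cork discs: the large one at crop (610,99), the medium at (458,298) and the small at (152,328). The red (199,207) and turquoise (20,314) discs are decoys. The brown-cork disc matches round_small. The soap tops the stack at (782,298) and the slatted rest is at (321,104).

>>> {"api": "move_arm", "payload": {
  "targets": "1 -3.3 -1.98 0 0 0 0;1 -3.3 -1.98 0 0 0 0;1 -3.3 -1.98 0 0 0 0;1 -3.3 -1.98 0 0 0 0;1 -3.3 -1.98 0 0 0 0"
}}

```text
clock: 0.67
eef_pos: [390.5, 421.3, 231.3]
tool_rot: [-3.142, 0.0, 2.688]
force: [0.5, -0.2, -0.5]
width: 85.5
gripper_force: 0.0
```

>>> {"api": "move_arm", "payload": {
  "targets": "1 -3.3 -1.98 0 0 0 0;1 -3.3 -1.98 0 0 0 0;1 -3.3 -1.98 0 0 0 0;1 -3.3 -1.98 0 0 0 0;1 -3.3 -1.98 0 0 0 0"
}}

```text
clock: 1.08
eef_pos: [495.4, 259.9, 231.4]
tool_rot: [3.141, 0.0, 2.688]
force: [0.2, 0.8, 0.1]
width: 85.2
gripper_force: 0.0
```

>>> {"api": "move_arm", "payload": {
  "targets": "1 -3.3 -1.98 0 0 0 0;1 -3.3 -1.98 0 0 0 0;1 -3.3 -1.98 0 0 0 0;1 -3.3 -1.98 0 0 0 0;1 -3.3 -1.98 0 0 0 0"
}}

```text
clock: 1.5
eef_pos: [600.3, 98.5, 231.3]
tool_rot: [3.142, -0.0, 2.688]
force: [0.6, 1.1, -0.9]
width: 85.3
gripper_force: 0.0
```

Run:
```python
from h import *
w=cams.get_image("wrist"); save(w,"w1.png"); np.save("w1.npy",w,allow_pickle=True)
```

```text
(no output)
```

View pics/w1.png

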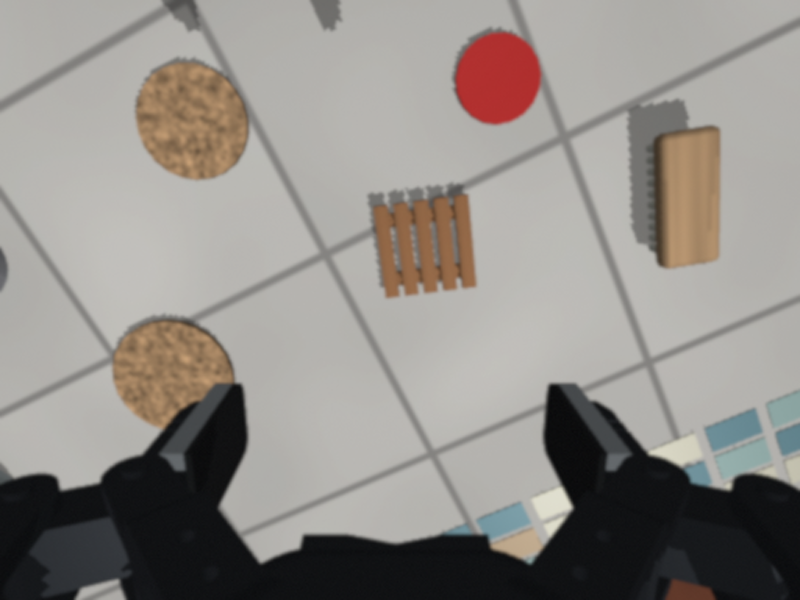

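>>> {"api": "move_arm", "payload": {
  "targets": "1 -0.16 -4.03 0 0 0 0;1 -0.16 -4.03 0 0 0 0;1 -0.16 -4.03 0 0 0 0;1 -0.16 -4.03 0 0 0 0;1 -0.16 -4.03 0 0 0 0"
}}

```text
clock: 1.97
eef_pos: [517.4, -85.7, 231.3]
tool_rot: [-3.142, 0.0, 2.688]
force: [0.7, 0.2, 0.1]
width: 85.9
gripper_force: 0.0
```

>>> {"api": "move_arm", "payload": {
  "targets": "1 -0.16 -4.03 0 0 0 0;1 -0.16 -4.03 0 0 0 0;1 -0.16 -4.03 0 0 0 0;1 0 0 0 0 0 0"
}}

```text
clock: 2.3
eef_pos: [465.1, -204.3, 231.6]
tool_rot: [-3.136, 0.0, 2.675]
force: [-0.8, -1.0, 0.7]
width: 85.5
gripper_force: 0.0
```

Run:
```python
from h import *
w=cams.get_image("wrist"); save(w,"w2.png"); np.save("w2.npy",w,allow_pickle=True)
```

```text
(no output)
```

View pics/w2.png

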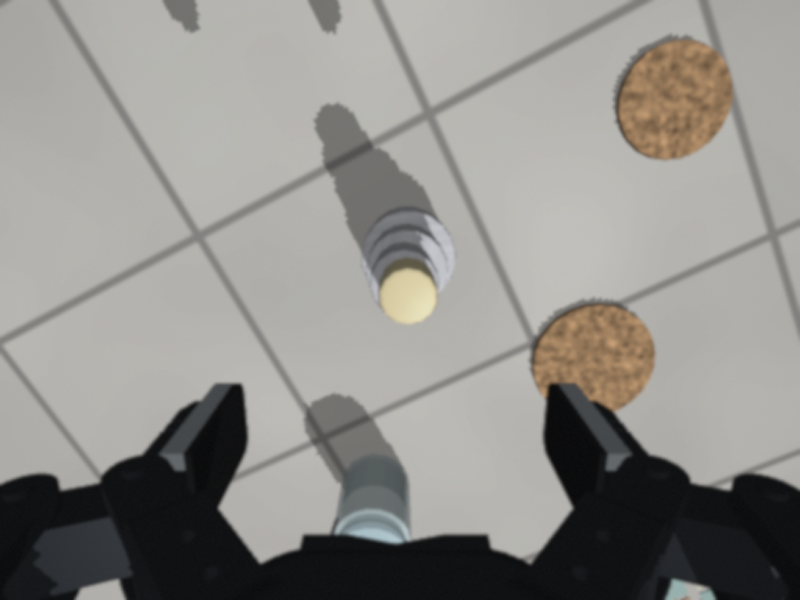

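w1 shows the rest at (424,243), the medium round at (191,119) and the large round at (173,373). w2 shows the soap's top at (408,296), with the tins lined up below it.

Run:
```python
from h import *
np.set_printoptions(precision=1,suppress=True)
k=1.5625
a=np.load("w1.npy",allow_pickle=True).item();b=np.load("w2.npy",allow_pickle=True).item()
for n,d,u,v,z in [("rest",a,424,243,12),("rm",a,191,119,6),("rl",a,173,373,6),("red",a,498,77,6),("soap",b,408,296,136),("rm",b,675,98,6),("rl",b,593,357,6),("large tin",b,408,254,40)]:
    print(n,back(d,u/k,v/k,z))
s=read_state();print(s["eef_pos"],s["tool_rot"],s["qpos"])
# tool-plane check: TCP projected
print(proj(b,s["eef_pos"])*k)
```

```text
rest [603.1 121.2  12. ]
rm [455.9  13.4   6. ]
rl [ 611.3 -102.1    6. ]
red [523.8 213.7   6. ]
soap [ 465.4 -197.4  136. ]
rm [455.7  12.6   6. ]
rl [ 609.6 -103.7    6. ]
large tin [ 464.5 -194.8   40. ]
[ 467.3 -200.   231.5] [-3.1  0.   2.7] [ 0.3  0.4  0.1  1.9 -0.   0.8  1.5]
[409.4 389. ]
```

>>> {"api": "move_arm", "payload": {
  "targets": "1 0 0 0 0 0 0;1 0 0 0 0 0 0;1 0 0 0 0 0 0"
}}

```text
clock: 2.6
eef_pos: [470.6, -193.3, 231.2]
tool_rot: [3.141, -0.0, 2.691]
force: [0.4, 0.4, 0.2]
width: 85.4
gripper_force: 0.0
```

>>> {"api": "move_arm", "payload": {
  "targets": "1 0.15 -0.28 1.5 0 0 0;1 0.16 -0.28 2 0 0 0;1 0 0 1.5 0 0 0;1 0 0 0.5 0 0 0;1 0 0 0 0 0 0"
}}

```text
clock: 3.02
eef_pos: [464.3, -197.2, 175.2]
tool_rot: [3.141, -0.003, 2.69]
force: [0.3, -0.2, -0.2]
width: 85.1
gripper_force: 0.0
```

Run:
```python
from h import *
w=cams.get_image("wrist"); save(w,"w3.png"); np.save("w3.npy",w,allow_pickle=True)
s=read_state();print(s["eef_pos"],s["tool_rot"])
```

```text
[ 464.973515   -197.67288066  176.07222564] [ 3.14134921e+00 -9.37329805e-04  2.68970681e+00]
```

View pics/w3.png

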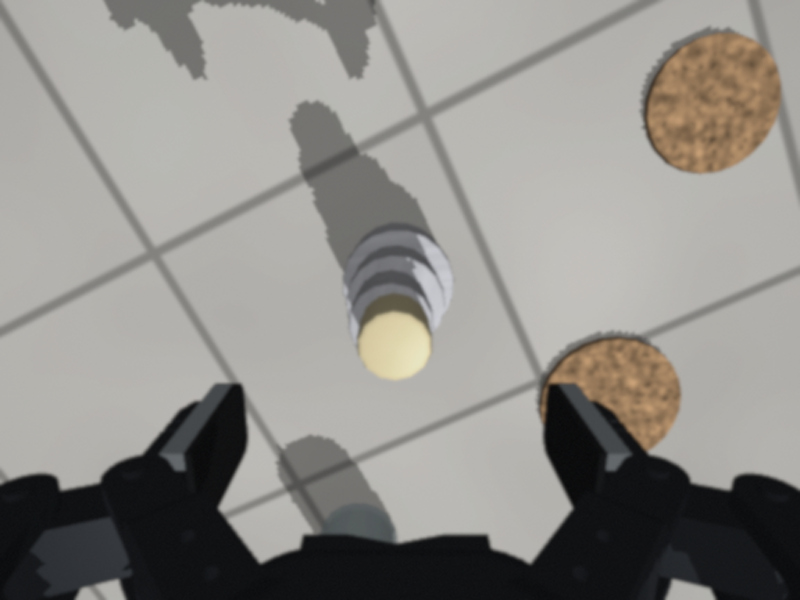

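The soap's top is at (395,345), midway between the fingers (245 and 545).

Run:
```python
from h import *
np.set_printoptions(precision=1,suppress=True)
k=1.5625;d=np.load("w3.npy",allow_pickle=True).item()
for n,u,v,z in [("soap",395,345,136),("rm",713,102,6),("rl",612,396,6),("large",399,280,40)]: print(n,back(d,u/k,v/k,z))
```

```text
soap [ 465.1 -197.1  136. ]
rm [455.7  12.2   6. ]
rl [ 608.8 -102.     6. ]
large [ 464.3 -194.1   40. ]
```

>>> {"api": "move_arm", "payload": {
  "targets": "1 0 0 2 0 0 0;1 0 0 2 0 0 0;1 0 0 1.5 0 0 0;1 0 0 0.8 0 0 0;1 0 0 0 0 0 0"
}}

```text
clock: 3.48
eef_pos: [464.4, -198.2, 112.7]
tool_rot: [3.142, -0.002, 2.689]
force: [0.5, 0.1, 0.7]
width: 85.4
gripper_force: 0.0
```

>>> {"api": "move_arm", "payload": {
  "targets": "0 0 0 0 0 0 0;-0.1 0 0 0 0 0 0;-0.2 0 0 0 0 0 0;-0.3 0 0 0 0 0 0;-0.4 0 0 0 0 0 0"
}}

```text
clock: 3.9
eef_pos: [465.3, -198.8, 114.2]
tool_rot: [3.141, 0.002, 2.688]
force: [0.0, 0.5, 6.7]
width: 28.3
gripper_force: 58.8
```

>>> {"api": "move_arm", "payload": {
  "targets": "-1 0 0 0 0 0 0;-1 0 0 0 0 0 0;-1 0 0 0 0 0 0;-1 0 0 0 0 0 0"
}}

```text
clock: 4.23
eef_pos: [465.2, -198.7, 114.2]
tool_rot: [3.141, 0.001, 2.688]
force: [-0.7, 1.0, 5.5]
width: 28.1
gripper_force: 58.8
```

>>> {"api": "move_arm", "payload": {
  "targets": "-1 0 0 -0.5 0 0 0;-1 0 0 -1.5 0 0 0;-1 0 0 -2.5 0 0 0;-1 0 0 -2 0 0 0;-1 0 0 -1 0 0 0"
}}

```text
clock: 4.65
eef_pos: [465.5, -199.3, 190.9]
tool_rot: [3.141, 0.004, 2.688]
force: [-0.3, 0.7, -0.1]
width: 28.6
gripper_force: 59.2
```

>>> {"api": "move_arm", "payload": {
  "targets": "-1 0.2 1.5 0 0 0 0;-1 0.2 3 0 0 0 0;-1 0.2 3.7 0 0 0 0;-1 0.2 3.7 0 0 0 0;-1 0.2 3.7 0 0 0 0"
}}

```text
clock: 5.07
eef_pos: [524.3, -52.9, 188.9]
tool_rot: [3.141, 0.001, 2.687]
force: [0.7, -0.9, -0.5]
width: 27.9
gripper_force: 59.2
```

>>> {"api": "move_arm", "payload": {
  "targets": "-1 0.2 3.7 0 0 0 0;-1 0.2 3.7 0 0 0 0;-1 0.2 3.7 0 0 0 0;-1 0 3.5 0 0 0 0;-1 0 2.5 0 0 0 0"
}}

```text
clock: 5.48
eef_pos: [594.3, 106.5, 188.7]
tool_rot: [3.139, 0.0, 2.691]
force: [0.1, 1.0, -0.6]
width: 28.0
gripper_force: 59.2
```

>>> {"api": "move_arm", "payload": {
  "targets": "-1 0 1.5 0 0 0 0;-1 0 0.5 0 0 0 0;-1 0 0 0 0 0 0;-1 0 0 0 0 0 0"
}}

```text
clock: 5.82
eef_pos: [601.7, 118.6, 188.3]
tool_rot: [-3.14, -0.0, 2.687]
force: [-0.6, 0.0, -1.9]
width: 27.7
gripper_force: 59.2
```

Run:
```python
from h import *
w=cams.get_image("wrist"); save(w,"w4.png"); np.save("w4.npy",w,allow_pickle=True)
s=read_state();print(s["eef_pos"],s["tool_rot"],s["width"])
```

```text
[601.67268502 117.98943881 188.3206727 ] [-3.13987133e+00 -2.09942350e-04  2.68576275e+00] 27.793460038908098
```

View pics/w4.png

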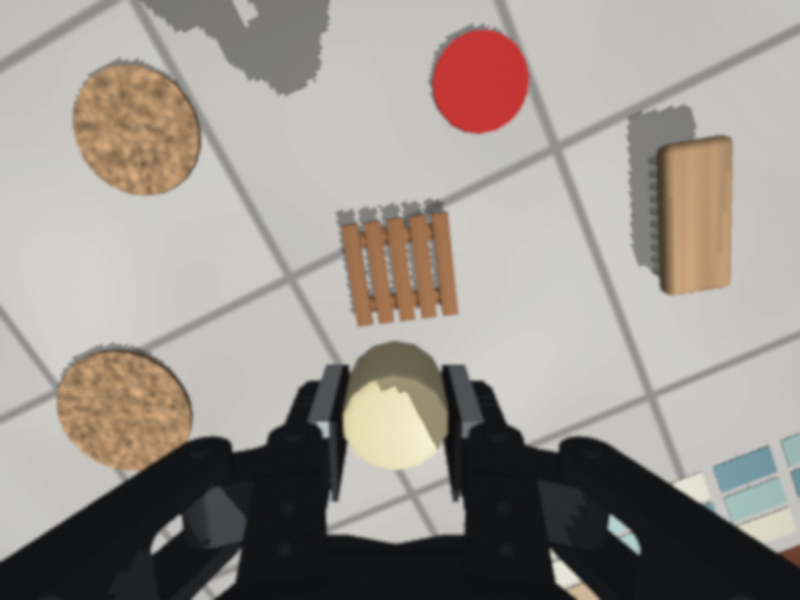

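w4 shows the soap held upright with its top at (396,419), and the rest centred at (400,269).

```bash
cat > m.py <<'E'
from h import *
import sys
# usage: m.py file  name:u:v:z ... -> world, plus tool-axis delta (cm) from first to others
np.set_printoptions(precision=2,suppress=True)
d=np.load(sys.argv[1],allow_pickle=True).item();P=[]
for a in sys.argv[2:]:
    n,u,v,z=a.split(":");p=back(d,float(u)/1.5625,float(v)/1.5625,float(z));P.append(p);y=2.688;e=p-P[0]
    print(n,p,"cm tool",np.array([np.cos(y)*e[0]+np.sin(y)*e[1],np.sin(y)*e[0]-np.cos(y)*e[1]])/10)
E
python3 m.py w4.npy soap:396:419:210.3 rest:400:269:12 red:480:81:6 rl:124:409:6 rm:137:128:6
```

```text
soap [600.12 120.1  210.3 ] cm tool [0. 0.]
rest [605.03 120.93  12.  ] cm tool [-0.4   0.29]
red [523.97 213.24   6.  ] cm tool [10.93  5.04]
rl [ 612.   -102.35    6.  ] cm tool [-10.82 -19.48]
rm [456.46  14.42   6.  ] cm tool [  8.28 -15.79]
```

>>> {"api": "move_arm", "payload": {
  "targets": "-1 -0.25 0.2 2 0 0 0;-1 0 0 3.5 0 0 0;-1 0 0 3.5 0 0 0;-1 0 0 3 0 0 0;-1 0 0 1.5 0 0 0"
}}

```text
clock: 6.28
eef_pos: [602.6, 118.0, 50.0]
tool_rot: [-3.137, -0.004, 2.685]
force: [-0.1, -0.6, -0.5]
width: 27.9
gripper_force: 59.2
```

>>> {"api": "move_arm", "payload": {
  "targets": "-1 0 0 1 0 0 0;-1 0 0 0.7 0 0 0;-1 0 0 0.5 0 0 0;-1 0 0 0.3 0 0 0;-1 0 0 0 0 0 0"
}}

```text
clock: 6.7
eef_pos: [605.8, 120.6, 28.8]
tool_rot: [3.141, 0.001, 2.687]
force: [-0.1, -0.0, -0.3]
width: 28.1
gripper_force: 59.2
```

>>> {"api": "move_arm", "payload": {
  "targets": "-1 0 0 0.5 0 0 0;-1 0 0 0.3 0 0 0;-1 0 0 0.1 0 0 0;-1 0 0 0 0 0 0;-1 0 0 0 0 0 0"
}}

```text
clock: 7.12
eef_pos: [605.5, 120.9, 19.4]
tool_rot: [3.141, 0.0, 2.688]
force: [0.2, 0.3, -0.5]
width: 27.9
gripper_force: 59.2
```

Run:
```python
from h import *
s=cams.get_image("scene"); save(s,"s1.png",8,(250,160,340,235))
s=read_state();print(s["eef_pos"],s["force"])
```

```text
[605.51537195 120.91080284  19.44754861] [ 1.29159982  0.11370571 -0.34574246]
```

View pics/s1.png

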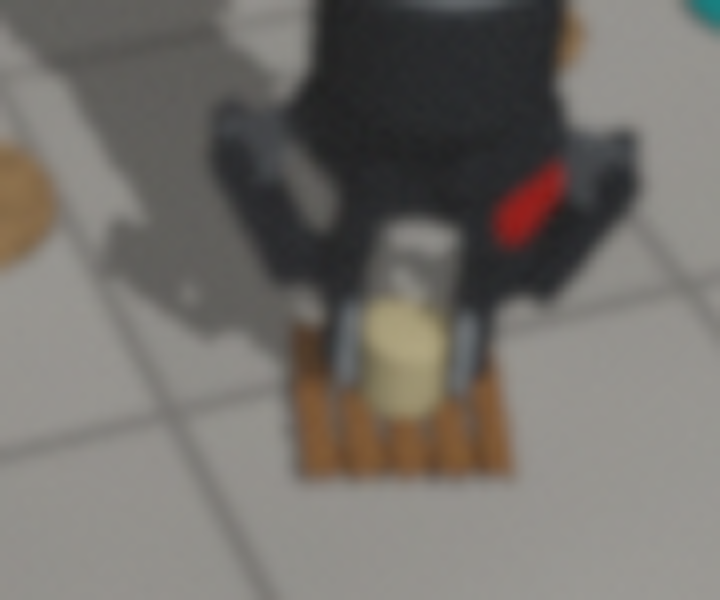

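s1 shows the soap just above the middle of the rest: its foot is around (403,400) and the rest centre is about (402,400).

>>> {"api": "move_arm", "payload": {
  "targets": "-1 0 0 0.1 0 0 0;-1 0 0 0.05 0 0 0;-1 0 0 0 0 0 0;-1 0 0 0 0 0 0"
}}

```text
clock: 7.5
eef_pos: [605.7, 120.9, 18.3]
tool_rot: [3.141, 0.0, 2.688]
force: [-1.1, -0.2, 3.4]
width: 27.7
gripper_force: 59.6
```

>>> {"api": "move_arm", "payload": {
  "targets": "-0.2 0 0 0 0 0 0;0 0 0 0 0 0 0;0.5 0 0 0 0 0 0;1 0 0 0 0 0 0;1 0 0 0 0 0 0"
}}

```text
clock: 7.92
eef_pos: [605.3, 120.8, 17.6]
tool_rot: [-3.141, -0.0, 2.688]
force: [-0.2, -0.7, 0.6]
width: 76.9
gripper_force: 0.0
```

>>> {"api": "move_arm", "payload": {
  "targets": "1 0 0 -1 0 0 0;1 0 0 -3 0 0 0;1 0 0 -4 0 0 0;1 0 0 -4 0 0 0;1 0 0 -4 0 0 0"
}}

```text
clock: 8.33
eef_pos: [605.0, 120.7, 180.1]
tool_rot: [-3.141, -0.0, 2.688]
force: [1.1, 0.9, 0.0]
width: 85.0
gripper_force: 0.0
```

Run:
```python
from h import *
w=cams.get_image("wrist"); save(w,"w5.png"); np.save("w5.npy",w,allow_pickle=True)
s=read_state();print(s["eef_pos"],s["tool_rot"],s["width"])
```

```text
[610.1433541  121.57389077 188.70670508] [3.13265339 0.01093785 2.68725528] 85.43386435440499
```

View pics/w5.png

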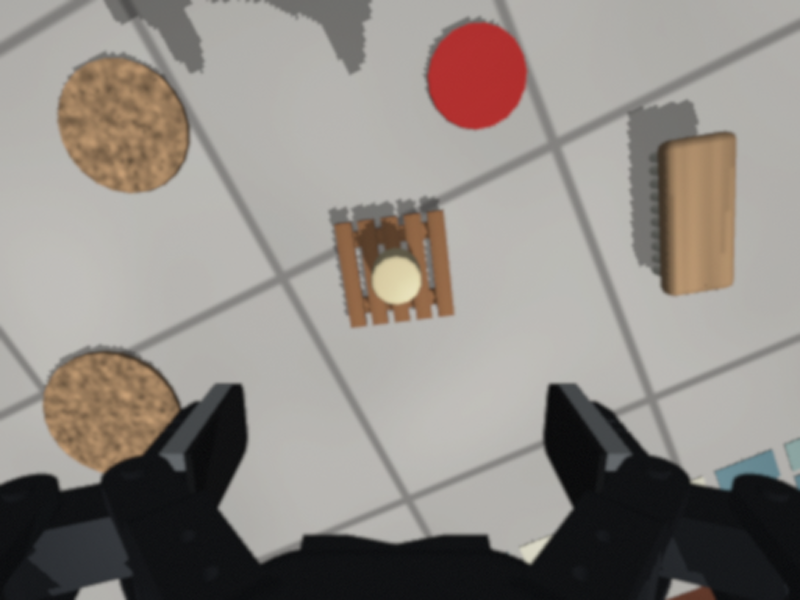

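The soap now stands on the rest, top at (396,279), with the rest centre at (393,267).

```bash
python3 m.py w5.npy soap:396:279:40 rest:393:267:12 rl:112:411:6 rm:123:123:6
```

```text
soap [605.14 121.79  40.  ] cm tool [0. 0.]
rest [603.61 120.52  12.  ] cm tool [ 0.08 -0.18]
rl [ 611.28 -101.97    6.  ] cm tool [-10.36 -19.84]
rm [456.06  14.18   6.  ] cm tool [  8.69 -16.21]
```

>>> {"api": "move_arm", "payload": {
  "targets": "1 -0.15 -2 0 0 0 0;1 -0.15 -3 0 0 0 0;1 -0.2 -3.7 0 0 0 0;1 -0.2 -3.7 0 0 0 0;1 -0.2 -3.7 0 0 0 0"
}}

```text
clock: 8.8
eef_pos: [542.1, -29.0, 178.4]
tool_rot: [3.141, 0.001, 2.689]
force: [-0.1, -0.1, 0.4]
width: 85.0
gripper_force: 0.0
```

>>> {"api": "move_arm", "payload": {
  "targets": "1 -0.2 -3.7 0 0 0 0;1 -0.2 -3.7 0 0 0 0;1 0 -3.7 0 0 0 0;1 0 -3 0 0 0 0;1 0 -2 0 0 0 0"
}}

```text
clock: 9.22
eef_pos: [473.9, -177.9, 178.4]
tool_rot: [-3.14, 0.001, 2.684]
force: [0.4, -0.0, -0.5]
width: 85.4
gripper_force: 0.0
```

>>> {"api": "move_arm", "payload": {
  "targets": "1 0 -1.4 0.5 0 0 0;1 0 -0.7 1 0 0 0;1 0 0 0.5 0 0 0;1 0 0 0 0 0 0;1 0 0 0 0 0 0"
}}

```text
clock: 9.63
eef_pos: [467.1, -192.3, 157.9]
tool_rot: [3.141, -0.0, 2.689]
force: [0.5, 0.5, 0.2]
width: 85.4
gripper_force: 0.0
```

Run:
```python
from h import *
w=cams.get_image("wrist"); save(w,"w6.png"); np.save("w6.npy",w,allow_pickle=True)
s=read_state();print(s["eef_pos"],s["tool_rot"],s["width"])
```

```text
[ 467.37703182 -192.16829169  158.07845366] [3.14097172e+00 3.05946288e-04 2.68931567e+00] 85.3578766911638
```

View pics/w6.png

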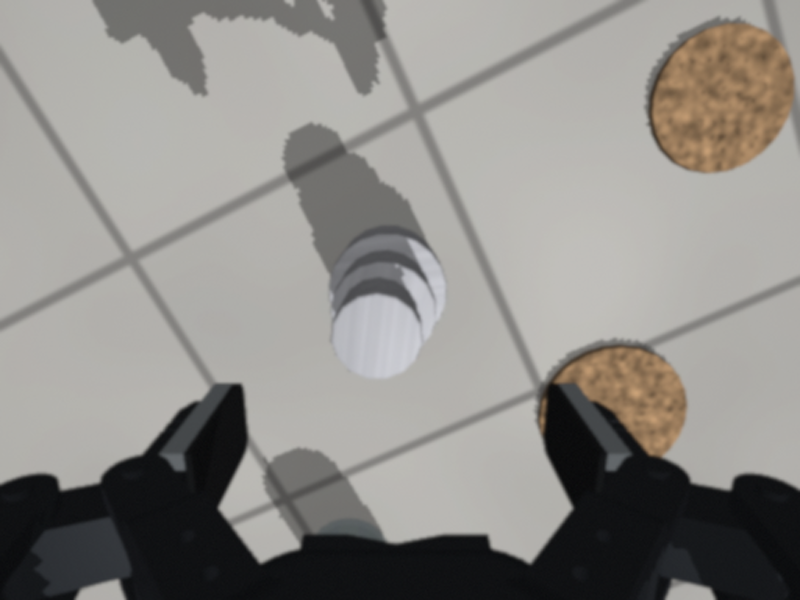

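The small tin's top is at (376,334).

```bash
python3 m.py w6.npy small:376:334:108 rl:613:403:6 rm:722:98:6 med:384:305:76
```

```text
small [ 464.03 -198.91  108.  ] cm tool [0. 0.]
rl [ 605.76 -101.95    6.  ] cm tool [-8.49 14.93]
rm [456.13  11.97   6.  ] cm tool [ 9.95 18.61]
med [ 462.87 -195.41   76.  ] cm tool [0.26 0.26]
```

>>> {"api": "move_arm", "payload": {
  "targets": "1 0 -0.75 0.5 0 0 0;1 0 0 2.3 0 0 0;1 0 0 2.5 0 0 0;1 0 0 1.7 0 0 0;1 0 0 0.7 0 0 0"
}}

```text
clock: 10.1
eef_pos: [462.3, -199.3, 78.8]
tool_rot: [-3.141, -0.003, 2.688]
force: [-0.3, 0.3, 0.5]
width: 85.4
gripper_force: 0.0
```

>>> {"api": "move_arm", "payload": {
  "targets": "1 0 0 0 0 0 0;1 0 0 0.1 0 0 0;0.1 0 0 0 0 0 0;0 0 0 0 0 0 0;-0.1 0 0 0 0 0 0"
}}

```text
clock: 10.52
eef_pos: [464.1, -200.1, 80.7]
tool_rot: [3.141, 0.002, 2.688]
force: [0.4, 0.5, 0.2]
width: 51.8
gripper_force: 0.0
```

>>> {"api": "move_arm", "payload": {
  "targets": "-0.3 0 0 0 0 0 0;-1 0 0 0 0 0 0;-1 0 0 0 0 0 0;-1 0 0 0 0 0 0"
}}

```text
clock: 10.85
eef_pos: [463.9, -200.0, 80.8]
tool_rot: [3.141, 0.001, 2.688]
force: [-0.2, 0.9, 5.8]
width: 36.3
gripper_force: 59.5
```

>>> {"api": "move_arm", "payload": {
  "targets": "-1 0 0 -0.5 0 0 0;-1 0 0 -1.5 0 0 0;-1 0 0 -2.5 0 0 0;-1 0 0 -2 0 0 0;-1 0 0 -1.5 0 0 0"
}}

```text
clock: 11.27
eef_pos: [463.9, -200.1, 161.7]
tool_rot: [3.141, 0.002, 2.688]
force: [0.4, 0.2, -0.2]
width: 36.3
gripper_force: 60.0
```

>>> {"api": "move_arm", "payload": {
  "targets": "-1 0.76 1.29 0 0 0 0;-1 1.26 2.16 0 0 0 0;-1 1.87 3.19 0 0 0 0;-1 1.87 3.19 0 0 0 0;-1 1.87 3.19 0 0 0 0"
}}

```text
clock: 11.68
eef_pos: [451.6, -48.2, 160.3]
tool_rot: [3.141, 0.001, 2.686]
force: [1.1, -0.3, -0.3]
width: 36.3
gripper_force: 60.0
```

>>> {"api": "move_arm", "payload": {
  "targets": "-1 1.87 3.19 0 0 0 0;-1 1.87 3.19 0 0 0 0;-1 1.87 3.19 0 0 0 0;-1 1.87 3.19 0 0 0 0;-1 1.87 3.19 0 0 0 0"
}}

```text
clock: 12.1
eef_pos: [437.4, 136.7, 160.3]
tool_rot: [3.141, 0.0, 2.688]
force: [0.9, -0.6, -0.6]
width: 36.5
gripper_force: 60.0
```

>>> {"api": "move_arm", "payload": {
  "targets": "-1 1.87 3.19 0 0 0 0;-1 1.87 3.19 0 0 0 0;-1 1.01 1.72 0 0 0 0;-1 0.5 0.86 0 0 0 0;-1 0.4 0.69 0 0 0 0"
}}

```text
clock: 12.52
eef_pos: [429.0, 247.3, 160.0]
tool_rot: [-3.141, 0.0, 2.69]
force: [0.8, -0.2, 0.2]
width: 36.3
gripper_force: 60.0
```

>>> {"api": "move_arm", "payload": {
  "targets": "-1 0 0 0 0 0 0;-1 0 0 0 0 0 0;-1 0 0 0 0 0 0"
}}

```text
clock: 12.77
eef_pos: [429.7, 244.3, 159.8]
tool_rot: [-3.14, 0.0, 2.685]
force: [0.7, -0.4, -2.0]
width: 36.2
gripper_force: 60.0
```

Run:
```python
from h import *
w=cams.get_image("wrist"); save(w,"w7.png"); np.save("w7.npy",w,allow_pickle=True)
s=read_state();print(s["eef_pos"],s["tool_rot"],s["width"])
```

```text
[429.72973495 244.41120163 159.85967173] [-3.14061660e+00  2.68399595e-04  2.68482888e+00] 36.30373800726758
```

View pics/w7.png

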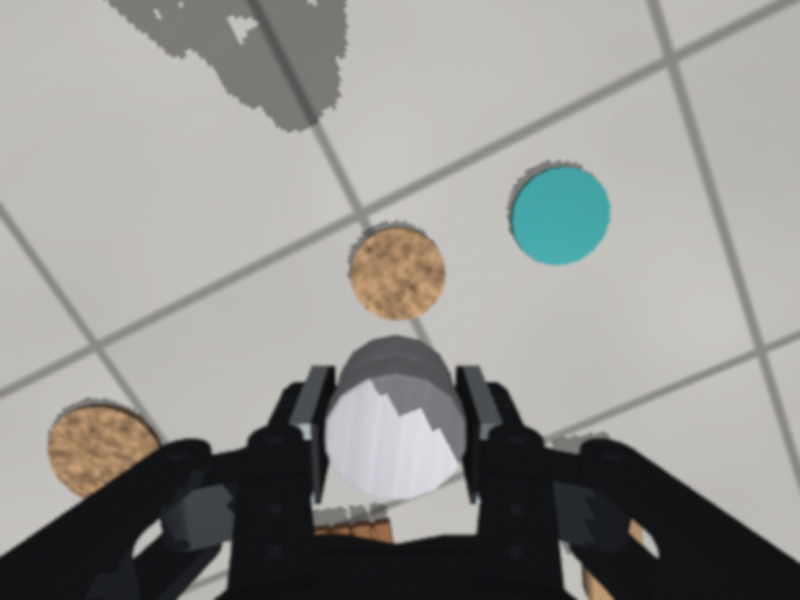

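The cork round_small is at (397,274) and the held tin's top at (396,437); turquoise is at right (560,215).

```bash
python3 m.py w7.npy tin:396:437:187 rs:397:274:6
```

```text
tin [430.12 244.74 187.  ] cm tool [0. 0.]
rs [430.38 245.68   6.  ] cm tool [0.02 0.1 ]
```

>>> {"api": "move_arm", "payload": {
  "targets": "-1 0 0.1 2 0 0 0;-1 0 0 3.5 0 0 0;-1 0 0 3.5 0 0 0;-1 0 0 2.5 0 0 0;-1 0 0 1.3 0 0 0"
}}

```text
clock: 13.23
eef_pos: [428.7, 245.0, 29.1]
tool_rot: [-3.138, -0.002, 2.686]
force: [-0.0, -0.3, -0.4]
width: 36.3
gripper_force: 60.1
```

>>> {"api": "move_arm", "payload": {
  "targets": "-1 0 0 0.8 0 0 0;-1 0 0 0.5 0 0 0;-1 0 0 0.2 0 0 0;-1 0 0 0.1 0 0 0;-1 0 0 0 0 0 0"
}}

```text
clock: 13.65
eef_pos: [430.4, 247.5, 16.5]
tool_rot: [3.14, 0.001, 2.687]
force: [-0.3, -0.0, -0.0]
width: 36.4
gripper_force: 60.1
```

>>> {"api": "move_arm", "payload": {
  "targets": "-1 0 0 0.2 0 0 0;-1 0 0 0.1 0 0 0;-1 0 0 0 0 0 0;-1 0 0 0 0 0 0"
}}

```text
clock: 13.98
eef_pos: [429.9, 247.5, 13.0]
tool_rot: [3.141, 0.0, 2.688]
force: [-0.9, 0.4, -1.1]
width: 36.5
gripper_force: 60.1
```

>>> {"api": "move_arm", "payload": {
  "targets": "-1 0 -0.1 0.1 0 0 0;-1 0 0 0.1 0 0 0;-1 0 0 0.05 0 0 0;-1 0 0 0 0 0 0;-1 0 0 0 0 0 0"
}}

```text
clock: 14.4
eef_pos: [429.3, 246.3, 10.8]
tool_rot: [3.142, -0.0, 2.688]
force: [-1.3, -0.3, 6.5]
width: 36.0
gripper_force: 60.9
```

>>> {"api": "move_arm", "payload": {
  "targets": "-0.2 0 0 0 0 0 0;0 0 0 0 0 0 0;0.5 0 0 0 0 0 0;1 0 0 0 0 0 0;1 0 0 0 0 0 0"
}}

```text
clock: 14.82
eef_pos: [429.3, 246.4, 10.2]
tool_rot: [-3.142, -0.0, 2.688]
force: [0.8, -1.3, -0.3]
width: 77.0
gripper_force: 0.0
```

>>> {"api": "move_arm", "payload": {
  "targets": "1 0 0 -1 0 0 0;1 0 0 -3 0 0 0;1 0 0 -4 0 0 0;1 0 0 -3 0 0 0;1 0 0 -2 0 0 0"
}}

```text
clock: 15.23
eef_pos: [430.3, 246.9, 143.8]
tool_rot: [3.138, 0.002, 2.688]
force: [0.4, 0.5, -0.0]
width: 85.3
gripper_force: 0.0
```

>>> {"api": "move_arm", "payload": {
  "targets": "1 -0.76 -1.29 0 0 0 0;1 -1.26 -2.16 0 0 0 0;1 -1.87 -3.19 0 0 0 0;1 -1.87 -3.19 0 0 0 0;1 -1.87 -3.19 0 0 0 0"
}}

```text
clock: 15.65
eef_pos: [440.7, 94.8, 141.1]
tool_rot: [3.141, 0.001, 2.689]
force: [1.2, -0.7, -0.3]
width: 85.4
gripper_force: 0.0
```

>>> {"api": "move_arm", "payload": {
  "targets": "1 -1.87 -3.19 0 0 0 0;1 -1.87 -3.19 0 0 0 0;1 -1.87 -3.19 0 0 0 0;1 -1.87 -3.19 0 0 0 0;1 -1.87 -3.19 0 0 0 0"
}}

```text
clock: 16.07
eef_pos: [454.7, -90.2, 141.0]
tool_rot: [3.141, 0.0, 2.688]
force: [0.2, 0.5, 0.8]
width: 85.5
gripper_force: 0.0
```

>>> {"api": "move_arm", "payload": {
  "targets": "1 -1.87 -3.19 0 0 0 0;1 -1.87 -3.19 0 0 0 0;1 -1.01 -1.72 0 0 0 0;1 -0.5 -0.86 0 0 0 0;1 -0.3 -0.4 0 0 0 0"
}}

```text
clock: 16.48
eef_pos: [463.4, -198.4, 140.7]
tool_rot: [-3.141, 0.0, 2.685]
force: [-0.1, 0.8, -0.3]
width: 85.2
gripper_force: 0.0
```

>>> {"api": "move_arm", "payload": {
  "targets": "1 0 0 0 0 0 0;1 0 0 0 0 0 0;1 0 0 0 0 0 0;1 0 0 0 0 0 0"
}}

```text
clock: 16.82
eef_pos: [463.9, -195.0, 140.3]
tool_rot: [3.141, -0.001, 2.691]
force: [-0.3, 0.1, -0.6]
width: 85.5
gripper_force: 0.0
```

```bash
cat > snap.py <<'E'
from h import *
import sys
n,x0,y0,x1,y1=sys.argv[1],*map(int,sys.argv[2:])
w=cams.get_image("wrist"); np.save(n+".npy",w,allow_pickle=True)
t=cams.get_image("top"); c=t["color"][y0:y1,x0:x1]; k=min(280/(x1-x0),600/(y1-y0))
c=cv2.resize(c,None,fx=k,fy=k,interpolation=cv2.INTER_CUBIC)
im=np.zeros((600,800,3),np.uint8); a=cv2.resize(w["color"],(800,600),interpolation=cv2.INTER_CUBIC)[:,140:660]
im[:,:520]=a; im[:c.shape[0],520:520+c.shape[1]]=c; cv2.imwrite(f"pics/{n}.png",im[:,:,::-1])
s=read_state();print("left part: view col = shown+140; inset scale",k,s["eef_pos"],s["tool_rot"],s["width"])
E
python3 snap.py w8 110 140 240 290
```

```text
left part: view col = shown+140; inset scale 2.1538461538461537 [ 463.95445813 -195.6232181   140.3253287 ] [ 3.14127681e+00 -3.49141802e-04  2.68976124e+00] 85.3860607711773
```

View pics/w8.png

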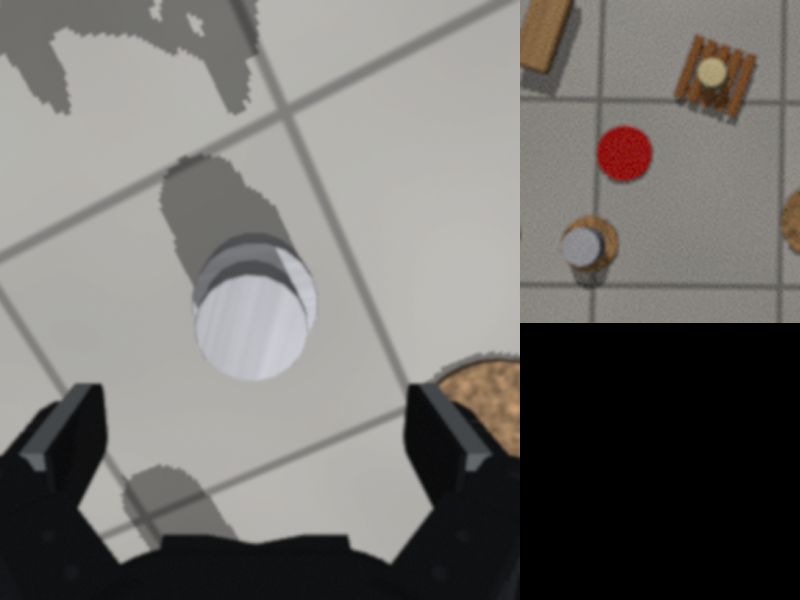

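The medium tin's top is at shown (251,326), which is view (391,326). In the inset the small tin's top is at (583,246) on its round at (590,243), and the soap at (712,72).

```bash
python3 m.py w8.npy med:391:326:76 large:398:295:40
python3 - <<'E'
from h import *
t=cams.get_image("top");k=280/130
for n,u,v,z in [("tin",583,246,38),("rs",590,243,6),("soap",712,72,40),("rest",715,79,12)]: print(n,back(t,110+(u-520)/k,140+v/k,z))
E
```

```text
med [ 464.97 -196.91   76.  ] cm tool [0. 0.]
large [ 462.96 -192.26   40.  ] cm tool [0.38 0.33]
tin [429.71802757 243.05659253  38.        ]
rs [430.09955922 244.2717102    6.        ]
soap [604.06103189 120.75644345  40.        ]
rest [600.52282261 120.37508249  12.        ]
```

>>> {"api": "move_arm", "payload": {
  "targets": "1 -0.15 -0.12 1 0 0 0;1 0 0 2.5 0 0 0;1 0 0 2.8 0 0 0;1 0 0 2.2 0 0 0;1 0 0 0.8 0 0 0"
}}

```text
clock: 17.38
eef_pos: [462.7, -197.8, 44.1]
tool_rot: [-3.141, -0.005, 2.688]
force: [-0.9, 0.8, 0.2]
width: 85.8
gripper_force: 0.0
```

>>> {"api": "move_arm", "payload": {
  "targets": "1 0 0 0.3 0 0 0;1 0 0 0 0 0 0;0.5 0 0 0 0 0 0;0.3 0 0 0 0 0 0;0.2 0 0 0 0 0 0"
}}

```text
clock: 17.8
eef_pos: [465.4, -198.9, 45.4]
tool_rot: [3.141, 0.002, 2.688]
force: [-0.0, 0.7, -0.2]
width: 52.3
gripper_force: 0.0
```

>>> {"api": "move_arm", "payload": {
  "targets": "0.1 0 0 0 0 0 0;-1 0 0 0 0 0 0;-1 0 0 0 0 0 0;-1 0 0 0 0 0 0"
}}

```text
clock: 18.13
eef_pos: [465.4, -198.9, 45.7]
tool_rot: [3.141, 0.002, 2.688]
force: [-0.7, 1.1, 6.0]
width: 48.3
gripper_force: 61.3
```

>>> {"api": "move_arm", "payload": {
  "targets": "-1 0 0 -0.5 0 0 0;-1 0 0 -1.5 0 0 0;-1 0 0 -3 0 0 0;-1 0 0 -3 0 0 0;-1 0 0 -2 0 0 0"
}}

```text
clock: 18.55
eef_pos: [465.3, -198.9, 147.1]
tool_rot: [3.141, 0.003, 2.688]
force: [0.3, 0.3, -0.7]
width: 48.3
gripper_force: 62.0
```

>>> {"api": "move_arm", "payload": {
  "targets": "-1 0.72 1.32 0 0 0 0;-1 1.43 2.64 0 0 0 0;-1 1.77 3.25 0 0 0 0;-1 1.77 3.25 0 0 0 0;-1 1.77 3.25 0 0 0 0"
}}

```text
clock: 18.97
eef_pos: [457.5, -41.4, 145.1]
tool_rot: [3.141, 0.001, 2.687]
force: [0.5, 0.7, 0.2]
width: 48.4
gripper_force: 62.0
```

>>> {"api": "move_arm", "payload": {
  "targets": "-1 1.43 2.64 0 0 0 0;-1 0.76 1.4 0 0 0 0;-1 0.48 0.88 0 0 0 0;-1 0 0 0 0 0 0;-1 0 0 0 0 0 0"
}}

```text
clock: 19.38
eef_pos: [455.4, 12.7, 144.6]
tool_rot: [-3.141, 0.001, 2.688]
force: [-0.1, -0.7, -1.1]
width: 48.6
gripper_force: 62.0
```

```bash
python3 snap.py w9 300 120 440 270
```

```text
left part: view col = shown+140; inset scale 2.0 [455.38980704  11.49315281 144.45112081] [-3.14091145e+00  6.19372871e-04  2.68525727e+00] 48.66448110490324
```

View pics/w9.png

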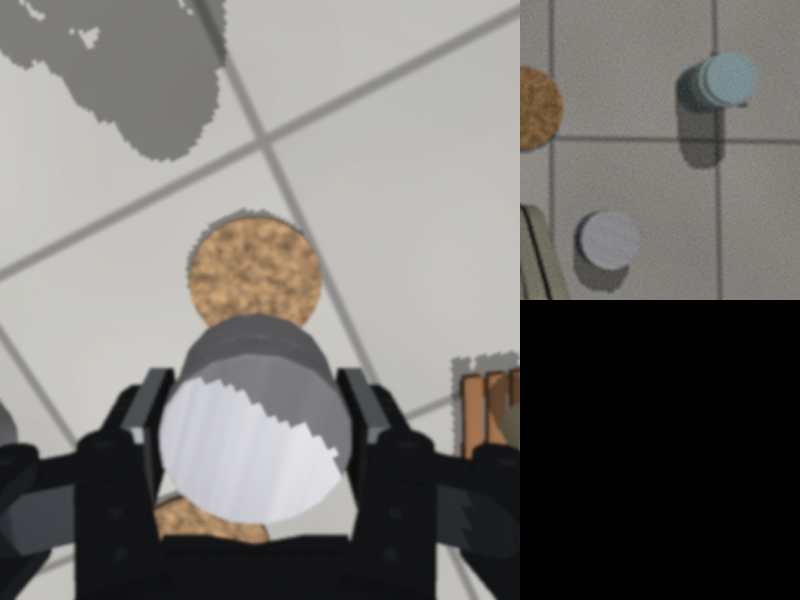

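The medium tin is held with its top at shown (255,438), over round_medium at (255,279). In the inset the large tin's top is at (609,240).

```bash
python3 m.py w9.npy tin:395:438:174.8 rm:395:279:6
python3 - <<'E'
from h import *
t=cams.get_image("top");print(back(t,344.5,240,40))
E
```

```text
tin [454.32  13.51 174.8 ] cm tool [0. 0.]
rm [455.1   13.32   6.  ] cm tool [-0.08  0.02]
[ 465.22838861 -194.85285048   40.        ]
```

>>> {"api": "move_arm", "payload": {
  "targets": "-1 -0.05 0 2 0 0 0;-1 0 0 3.5 0 0 0;-1 0 0 3.2 0 0 0;-1 0 0 2 0 0 0;-1 0 0 1 0 0 0"
}}

```text
clock: 19.95
eef_pos: [454.0, 11.1, 27.0]
tool_rot: [-3.135, -0.013, 2.685]
force: [-1.1, 0.4, -0.6]
width: 48.4
gripper_force: 62.3
```

>>> {"api": "move_arm", "payload": {
  "targets": "-1 0 0 0.6 0 0 0;-1 0 0 0.3 0 0 0;-1 0 0 0.2 0 0 0;-1 0 0 0 0 0 0;-1 0 0 0 0 0 0"
}}

```text
clock: 20.37
eef_pos: [456.6, 12.1, 21.0]
tool_rot: [-3.137, -0.008, 2.686]
force: [-0.1, 0.5, -1.2]
width: 48.8
gripper_force: 62.3
```

>>> {"api": "move_arm", "payload": {
  "targets": "-1 0 0 0 0 0 0;-1 0 0 0 0 0 0;-1 0 0 0 0 0 0"
}}

```text
clock: 20.62
eef_pos: [456.7, 12.9, 21.3]
tool_rot: [-3.138, -0.008, 2.687]
force: [-0.3, 0.4, -0.3]
width: 48.5
gripper_force: 62.3
```

```bash
python3 -c "
from h import *
s=read_state();print(s['qpos'],s['qd'],s['eef_pos'],s['tool_rot'])"
```

```text
[-0.20005916  0.75969275  0.16461549  2.18940595 -0.50742086  0.23658139
  1.5324157 ] [-0.00615763  0.00012447  0.00102132 -0.00049311 -0.00202166  0.00064224
  0.00149356] [456.66194383  12.93616598  21.34125113] [-3.13823996 -0.00770493  2.68692711]
```

Joint 6 has reached its lower limit (0.237), so the arm can't go lower with the tool vertical. I'll tilt the tool about 2.5° inward to free it.

>>> {"api": "move_arm", "payload": {
  "targets": "-1 0 0 0 0.4 0.8 0;-1 0 0 0 0.4 0.8 0;-1 0 0 0 0.3 0.65 0;-1 0 0 0 0 0 0;-1 0 0 0 0 0 0"
}}

```text
clock: 21.03
eef_pos: [456.7, 13.2, 21.2]
tool_rot: [-3.119, -0.047, 2.687]
force: [0.3, 0.5, -0.2]
width: 48.9
gripper_force: 62.2
```

```bash
python3 -c "
from h import *
from scipy.spatial.transform import Rotation as R
s=read_state();print(s['qpos'],s['eef_pos'],R.from_euler('xyz',s['tool_rot']).as_matrix()[:,2])"
```

```text
[-0.22518419  0.77267624  0.20647313  2.14994976 -0.49002243  0.31743037
  1.51709783] [456.69316234  13.1850026   21.17516463] [-5.20146191e-02  6.32635371e-05 -9.98646321e-01]
```

>>> {"api": "move_arm", "payload": {
  "targets": "-1 0 0 0.3 0 0 0;-1 0 0 0.3 0 0 0;-1 0 0 0.1 0 0 0;-1 0 0 0 0 0 0;-1 0 0 0 0 0 0"
}}

```text
clock: 21.45
eef_pos: [455.9, 13.1, 14.0]
tool_rot: [-3.118, -0.048, 2.687]
force: [-0.0, -0.2, -1.0]
width: 48.8
gripper_force: 62.2
```

```bash
python3 -c "
from h import *
s=read_state();print(s['qpos'],s['eef_pos'],s['force'])"
```

```text
[-0.21760197  0.78640624  0.19537212  2.15225204 -0.49824634  0.30066613
  1.52440032] [455.86547287  13.12319994  13.9805443 ] [-0.00653942 -0.1941825  -1.01437832]
```

>>> {"api": "move_arm", "payload": {
  "targets": "-1 0 0 0 -0.35 -0.75 0;-1 0 0 0.1 -0.35 -0.75 0;-1 0 0 0 0 0 0;-1 0 0 0.05 0 0 0;-1 0 0 0 0 0 0"
}}

```text
clock: 21.87
eef_pos: [456.2, 13.2, 12.6]
tool_rot: [-3.131, -0.021, 2.687]
force: [-0.5, -0.5, -0.7]
width: 48.3
gripper_force: 62.2
```

```bash
python3 -c "
from h import *
s=read_state();print(s['qpos'],s['eef_pos'],s['force'])"
```

```text
[-0.20891063  0.78223064  0.17817139  2.17812626 -0.54249715  0.24745569
  1.56662812] [456.23523757  13.16898433  12.64882124] [-0.47365054 -0.4801423  -0.74012719]
```

Tilt is now 0.023 rad. I'll lower the last millimetre and release.

>>> {"api": "move_arm", "payload": {
  "targets": "-1 0 0 0.06 0 0 0;-1 0 0 0 0 0 0;-1 0 0 0.06 0 0 0;-1 0 0 0 0 0 0;-1 0 0 0 0 0 0"
}}

```text
clock: 22.28
eef_pos: [456.3, 13.3, 12.0]
tool_rot: [-3.131, -0.021, 2.687]
force: [-1.1, -0.3, 8.7]
width: 48.5
gripper_force: 63.5
```

>>> {"api": "move_arm", "payload": {
  "targets": "0 0 0 0 0 0 0;0.2 0 0 0 0 0 0;0.6 0 0 0 0 0 0;1 0 0 0 0 0 0;1 0 0 0 0 0 0"
}}

```text
clock: 22.7
eef_pos: [456.0, 13.2, 11.3]
tool_rot: [-3.131, -0.021, 2.687]
force: [-0.2, 0.7, 0.4]
width: 84.5
gripper_force: 0.0
```

>>> {"api": "move_arm", "payload": {
  "targets": "1 0 0 -1 0 0 0;1 0 0 -2.5 0 0 0;1 0 0 -3 -0.3 -0.6 0;1 0 0 -2.5 -0.25 -0.6 0;1 0 0 -1 0 0 0"
}}

```text
clock: 23.12
eef_pos: [458.6, 13.1, 113.9]
tool_rot: [3.141, 0.003, 2.687]
force: [0.6, 0.2, 0.2]
width: 85.4
gripper_force: 0.0
```

>>> {"api": "move_arm", "payload": {
  "targets": "1 -0.72 -1.32 0 0 0 0;1 -1.43 -2.64 0 0 0 0;1 -1.77 -3.25 0 0 0 0;1 -1.77 -3.25 0 0 0 0;1 -1.77 -3.25 0 0 0 0"
}}

```text
clock: 23.53
eef_pos: [464.6, -144.0, 111.5]
tool_rot: [-3.141, -0.0, 2.689]
force: [-0.2, 0.6, 0.1]
width: 85.0
gripper_force: 0.0
```

>>> {"api": "move_arm", "payload": {
  "targets": "1 -1.43 -2.64 0 0 0 0;1 -0.76 -1.4 0 0 0 0;1 -0.3 -0.57 0 0 0 0;1 0 0 0 0 0 0;1 0 0 0 0 0 0"
}}

```text
clock: 23.95
eef_pos: [466.6, -193.7, 111.3]
tool_rot: [-3.141, -0.002, 2.688]
force: [-0.4, 0.8, 0.4]
width: 85.2
gripper_force: 0.0
```

```bash
python3 snap.py w10 110 140 330 280
```

```text
left part: view col = shown+140; inset scale 1.2727272727272727 [ 466.85274742 -192.8096817   111.33499528] [-3.14158497e+00 -1.71997441e-03  2.69002515e+00] 85.10420943895332
```

View pics/w10.png

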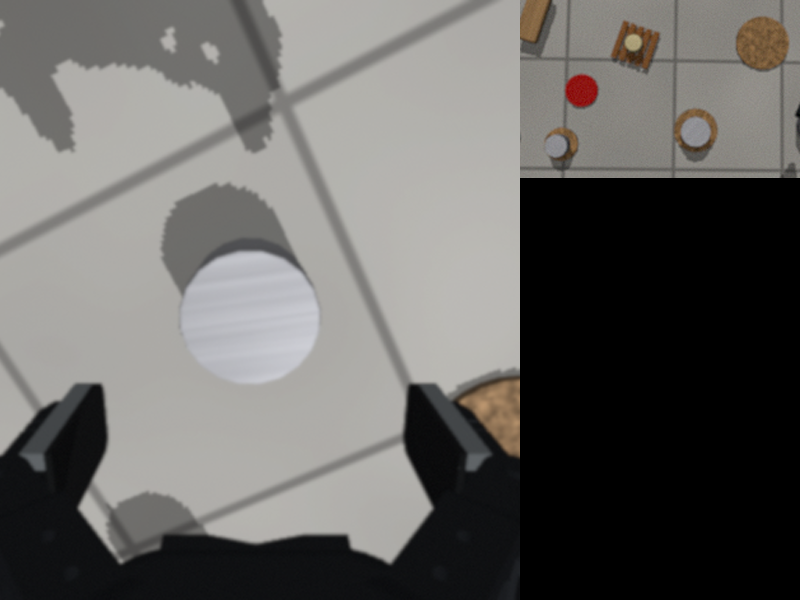

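The large tin's top is at view (390,317). In the inset the medium tin (696,131) sits centred on its round.

```bash
python3 m.py w10.npy large:390:317:40 rl:656:445:6
python3 - <<'E'
from h import *
t=cams.get_image("top");k=280/220
for n,u,v,z in [("med",696,131,42),("small",557,146,38),("rl",762,43,6)]: print(n,back(t,110+(u-520)/k,140+v/k,z))
E
```

```text
large [ 465.71 -195.32   40.  ] cm tool [0. 0.]
rl [608.4  -99.83   6.  ] cm tool [-8.64 14.84]
med [456.50181898  12.54457537  42.        ]
small [428.66605825 243.39211152  38.        ]
rl [ 611.91770264 -104.26593358    6.        ]
```

>>> {"api": "move_arm", "payload": {
  "targets": "1 0 -0.25 1 0 0 0;1 0 0 2.5 0 0 0;1 0 0 2.8 0 0 0;1 0 0 2 0 0 0;1 0 0 1 0 0 0"
}}

```text
clock: 24.52
eef_pos: [464.3, -195.9, 15.9]
tool_rot: [-3.141, -0.004, 2.689]
force: [0.1, 0.6, -0.0]
width: 85.5
gripper_force: 0.0
```

>>> {"api": "move_arm", "payload": {
  "targets": "1 0 0 0.5 0 0 0;1 0 0 0.3 0 0 0;1 0 0 0.2 0 0 0;1 0 0 0 0 0 0;0.6 0 0 0 0 0 0"
}}

```text
clock: 24.93
eef_pos: [466.3, -197.6, 9.4]
tool_rot: [-3.141, 0.001, 2.688]
force: [-0.2, -0.3, -0.1]
width: 75.3
gripper_force: 0.0
```

>>> {"api": "move_arm", "payload": {
  "targets": "0.4 0 0 0 0 0 0;0.3 0 0 0 0 0 0;-1 0 0 0 0 0 0;-1 0 0 0 0 0 0;-1 0 0 0 0 0 0"
}}

```text
clock: 25.35
eef_pos: [466.4, -197.5, 9.8]
tool_rot: [-3.141, 0.002, 2.688]
force: [-1.4, 0.3, 7.6]
width: 62.3
gripper_force: 64.5
```

>>> {"api": "move_arm", "payload": {
  "targets": "-1 0 0 -0.5 0 0 0;-1 0 0 -1.5 0 0 0;-1 0 0 -3 0 0 0;-1 0 0 -3 0 0 0;-1 0 0 -2 0 0 0"
}}

```text
clock: 25.77
eef_pos: [466.3, -197.7, 111.2]
tool_rot: [-3.141, 0.002, 2.687]
force: [1.0, 0.4, -1.1]
width: 62.7
gripper_force: 65.9
```

>>> {"api": "move_arm", "payload": {
  "targets": "-1 -0.77 1.29 0 0 0 0;-1 -1.54 2.58 0 0 0 0;-1 -1.9 3.18 0 0 0 0;-1 -1.9 3.18 0 0 0 0;-1 -1.39 2.32 0 0 0 0"
}}

```text
clock: 26.18
eef_pos: [591.1, -114.5, 109.2]
tool_rot: [3.141, 0.001, 2.69]
force: [1.3, 0.1, -0.9]
width: 62.2
gripper_force: 65.9
```

>>> {"api": "move_arm", "payload": {
  "targets": "-1 -0.87 1.46 0 0 0 0;-1 -0.51 0.86 0 0 0 0;-1 0 0 0 0 0 0;-1 0 0 0 0 0 0;-1 0 0 0 0 0 0"
}}

```text
clock: 26.6
eef_pos: [609.1, -104.2, 108.5]
tool_rot: [-3.139, -0.001, 2.685]
force: [-1.8, 0.5, -1.9]
width: 62.5
gripper_force: 65.9
```

```bash
python3 snap.py w11 110 140 330 280
```

```text
left part: view col = shown+140; inset scale 1.2727272727272727 [ 609.46214861 -104.22986948  108.60254006] [-3.13959052e+00 -8.99746201e-04  2.68487736e+00] 62.52037606156964
```

View pics/w11.png

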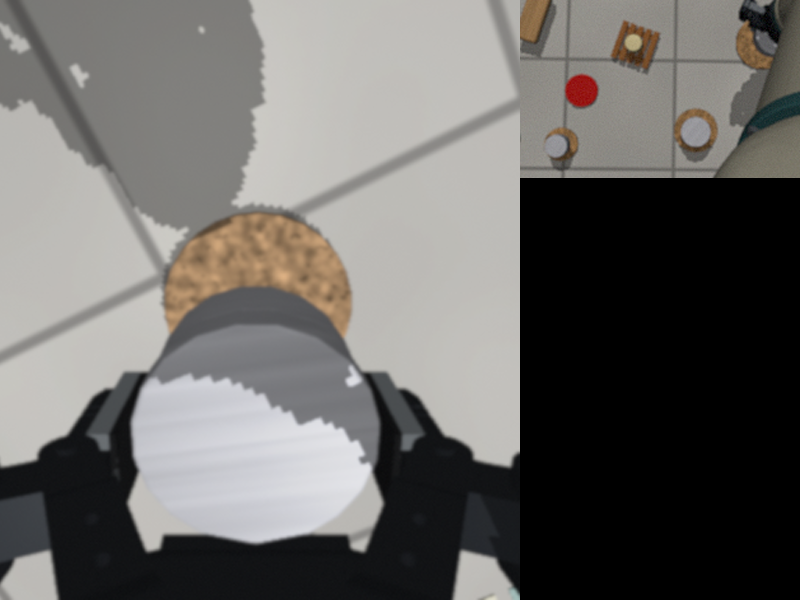

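The large tin is held with its top at shown (255,432). round_large spans columns 164–351, centre about (258,300). All other pieces are still in place.

```bash
python3 m.py w11.npy tin:395:432:138.7 rl:398:300:6 rltop:398:211:6
```

```text
tin [ 606.56 -102.6   138.7 ] cm tool [0. 0.]
rl [ 610.89 -103.22    6.  ] cm tool [-0.42  0.13]
rltop [570.72 -83.63   6.  ] cm tool [4.05 0.13]
```

>>> {"api": "move_arm", "payload": {
  "targets": "-1 -0.3 0 1 0 0 0;-1 0 0 2.5 0 0 0;-1 0 0 2.5 0 0 0;-1 0 0 1.5 0 0 0;-1 0 0 0.8 0 0 0"
}}

```text
clock: 27.12
eef_pos: [611.4, -104.3, 22.6]
tool_rot: [-3.139, -0.004, 2.686]
force: [0.4, 0.9, -0.9]
width: 62.6
gripper_force: 65.9
```

>>> {"api": "move_arm", "payload": {
  "targets": "-1 0 0 0.4 0 0 0;-1 0 0 0.2 0 0 0;-1 0 0 0 0 0 0;-1 0 0 0 0 0 0;-1 0 0 0 0 0 0"
}}

```text
clock: 27.53
eef_pos: [614.2, -104.2, 20.5]
tool_rot: [-3.141, 0.002, 2.687]
force: [-0.1, 0.7, -1.1]
width: 62.6
gripper_force: 65.9
```

>>> {"api": "move_arm", "payload": {
  "targets": "-1 0 0 0.2 0 0 0;-1 0 0 0.1 0 0 0;-1 0 0 0 0 0 0;-1 0 0 0.1 0 0 0;-1 0 0 0 0 0 0"
}}

```text
clock: 27.95
eef_pos: [613.6, -104.0, 15.9]
tool_rot: [-3.141, -0.0, 2.688]
force: [-1.2, 0.2, 3.1]
width: 62.6
gripper_force: 66.4
```

>>> {"api": "move_arm", "payload": {
  "targets": "-1 0 0 0.05 0 0 0;-1 0 0 0 0 0 0;-1 0 0 0 0 0 0"
}}

```text
clock: 28.2
eef_pos: [613.6, -103.9, 15.9]
tool_rot: [-3.141, -0.0, 2.688]
force: [-2.1, 1.6, 7.6]
width: 62.5
gripper_force: 66.9
```

Contact made. I'll release, lift and check.

>>> {"api": "move_arm", "payload": {
  "targets": "0.3 0 0 0 0 0 0;0.5 0 0 0 0 0 0;1 0 0 0 0 0 0;1 0 0 0 0 0 0;1 0 0 0 0 0 0"
}}

```text
clock: 28.62
eef_pos: [613.5, -104.1, 14.8]
tool_rot: [-3.14, -0.0, 2.687]
force: [0.2, -0.1, -0.5]
width: 85.4
gripper_force: 0.0
```

>>> {"api": "move_arm", "payload": {
  "targets": "1 0 0 -1 0 0 0;1 0 0 -2.5 0 0 0;1 0 0 -3.5 0 0 0;1 0 0 -3.5 0 0 0;1 0 0 -3 0 0 0"
}}

```text
clock: 29.03
eef_pos: [613.8, -104.3, 152.7]
tool_rot: [-3.141, 0.001, 2.687]
force: [0.5, -0.6, 0.3]
width: 85.7
gripper_force: 0.0
```

>>> {"api": "move_arm", "payload": {
  "targets": "1 0 0 -1 0 0 0;1 0 0 0 0 0 0;1 0 0 0 0 0 0;1 0 0 0 0 0 0"
}}

```text
clock: 29.37
eef_pos: [612.4, -103.3, 158.5]
tool_rot: [-3.14, -0.003, 2.688]
force: [1.1, 0.4, -0.3]
width: 85.3
gripper_force: 0.0
```

```bash
python3 snap.py w12 110 140 330 280
```

```text
left part: view col = shown+140; inset scale 1.2727272727272727 [ 612.37418418 -103.50088791  158.08033402] [-3.13949383 -0.0034988   2.68750685] 85.30392005465362
```

View pics/w12.png

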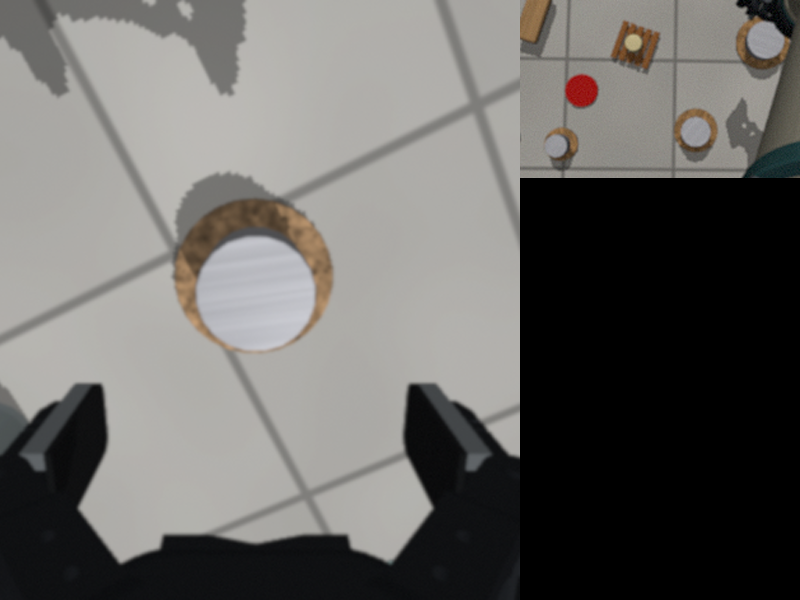

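The large tin's top is at shown (256,293) on its round at (254,275). The other three still stand on their places in the inset.

```bash
python3 m.py w12.npy tin:396:293:46 rl:394:275:6; python3 -c "
from h import *
s=read_state();print(s['qd'].round(3),s['force'])
print(order.finish_job())"
```

```text
tin [ 612.81 -102.64   46.  ] cm tool [0. 0.]
rl [ 612.12 -103.58    6.  ] cm tool [ 0.02 -0.11]
[ 0.     0.002  0.003 -0.007  0.001  0.    -0.001] [0.13009571 0.68732723 0.48899602]
the job is handed in; nothing more can be done
None
```

The soap is on its rest and each tin is on the cork round of its size; I measured every piece within about 4 mm of centre, the jar and nail brush were not touched, and the job was handed in at about 29.5 s, with no verdict shown.

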